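# Lower the bench magnifier: free its ratchet pawl, push the arm down, lock it again

## Task

Bring the bench magnifier down over the circuit board: press the red tab of its pawl right down so that the ratchet is free, then push the raised white arm down by its yellow pad, past the teeth, as far as it goes. Then press the green end of the pawl back down so that the arm is locked there, and leave everything else on the bench where it lies.

Things in the scene. Friction and masses are not known exactly. Their poses are not given: they have to be found in the camera images.
- stand: Grey bench stand of the magnifier, fixed to the bench (place and yaw differ from run to run). Base plate 130 x 150 x 14 mm; origin under the hinge, on the 3 mm thick blue mat. z up; the arm points along its -y axis, the pawl's red tab lies on its +y side. Two upright cheeks (44 mm over all along x) carry the arm's hinge 130 mm above the origin, hinge axis along the stand's x.
- stand_hinge (a point): Point on the arm's hinge axis, 130 mm above the stand's origin; its axes are those of the stand.
- lens_arm (a joint): Angle of the magnifier arm in rad: 0 = raised 45 degrees above level, 0.78 = level and on its down stop. It starts in the first notch, between 0 and 0.08. With the pawl engaged a tooth stops it at about 0.1; with the pawl free three teeth pass on the way to 0.78. The last notch, where the pawl can drop in again, runs from about 0.73 to the stop. The hinge is stiff: the arm stays where it is left, and the yellow pad needs about 4 to 8 N square to the arm to move down.
- push_pad (a point): Centre of the top of the yellow push pad (30 x 36 mm, 6 mm thick) on the arm, 130 mm along the arm from the hinge axis and 13 mm above the arm's middle line. The arm is a white bar 18 mm wide and 14 mm thick. At the down stop this point is 143 mm above the stand's origin. The point moves on a circle about the hinge as the arm comes down. Its axes are those of the arm's own frame, which equal the stand's when the arm's joint is 0 and turn with it.
- lens (a point): Centre of the magnifying lens (white ring, 90 mm outside, 14 mm thick) at the end of the arm, 203 mm from the hinge axis; at the down stop it is level, 130 mm above the stand's origin.
- pawl (a joint): Angle of the pawl in rad: 0 = engaged, nose fully down between the hub's teeth; 0.26 = red tab fully pressed, nose clear of the teeth (it clears them from about 0.18). It is a rocker above the hub, and stays where it is left: about 3 N on either end moves it. Pressing the red tab increases it, pressing the green end decreases it.
- release_tab (a point): Centre of the top of the red tab (26 x 26 mm) of the pawl, 90 mm from the hinge axis along the stand's +y. About 200 mm above the stand's origin when engaged; it goes down 11 to 12 mm when pressed fully.
- lock_pad (a point): Centre of the top of the green pad (26 x 26 mm) of the pawl, above the hinge axis (1 mm to its +y side). About 200 mm above the stand's origin when engaged, 11 to 12 mm higher when the pawl is free. The pawl's pivot is midway between the two pads, about 21 mm below their tops.
- board: Loose green circuit board 75 x 50 x 4 mm with parts up to 11 mm high, lying under the lens; origin at the centre of its underside. Leave it.
- spool: Loose metal solder spool, 48 mm diameter, 42 mm high, standing beside the arm; origin at the centre of its underside. Leave it.
- flux_jar: Loose small amber jar, 36 mm diameter, 40 mm high, standing on the other side of the arm; origin at the centre of its underside. Leave it.
- phone: Loose black phone 150 x 72 x 9 mm lying on the table; origin at the centre of its underside. Leave it.
- shell: Loose white open housing half 170 x 62 x 16 mm lying on the table; origin at the centre of its underside. Leave it.
- screwdriver: Loose screwdriver with a red handle, 180 mm long, lying on the mat; origin near its middle. Leave it.
- tumbler: Loose drinking glass, 70 mm diameter, 100 mm high; origin at the centre of its underside. Leave it.
- meter: Loose yellow multimeter 160 x 80 x 35 mm lying on its back; origin at the centre of its underside. Leave it.

How it is judged:
By the outcome, as a careful person would: the job done as asked, in the order asked, and still so for the second after the job is handed in, with the robot touching nothing.
It also fails if it takes over 48 s, if anything falls off the work surface, if the arm or the gripper's body presses on something with over 40 N, if the wrist force passes 120 N, or if a joint passes its speed limit or range.

## Robot

A 6-joint arm with a two-finger parallel gripper is mounted at the origin on the work surface. World frame = base frame: x ahead of the robot, y to its left, z up, the work surface at z = 0. Lengths are in mm, angles in degrees, forces in N, time in s.
With the tool pointing down it reaches from about 300 to 850 mm from the base axis. Payload 4.2 kg.
Tool frame: the origin (TCP) lies between the finger pads; the fingertips stand 22 mm ahead of it and the grasp point (between the pads) lies 3 mm ahead of it; z points along the fingers, y is the direction in which the jaws open and shut (so a half turn about z gives the same grasp; the last joint's range is limited). The gripper opens to 91 mm and grips with 3 to 60 N. Pads are 32 mm wide; open, the fingers measure 118 mm over their backs; the gripper's body (76 mm by 178 mm) begins 60 mm behind the grasp point.
Start: joints at [-1.146, 18.312, 89.639, -0, 72.044, -1.146], TCP at [575.014, 0, 235.976] pointing down, gripper open.
Joint ranges: [-177.97, 177.97], [-48.28, 115.42], [12.27, 149.76], [-77.06, 257.06], [2.81, 150.46], [-146.56, 146.56]. Speed limits (degrees/s): [147.25, 147.25, 180, 180, 180, 180].

## Interface

Orientations are given as [roll, pitch, yaw] about the fixed x, y, z axes, in that order (R = Rz(yaw) Ry(pitch) Rx(roll)).
In Python, from workcell import * gives the robot as it stands.
- The arm moves only by the shell command python3 -m jog 'ROWS' [OPENING] [FORCE]. ROWS is text: rows parted by semicolons, each of 6 numbers parted by spaces: the shift along the tool's x, y, z in units of 0.5 m (1.0 is 0.5 m), then the turn, a rotation vector about the tool's x, y, z in units of pi/2 rad (1.0 is pi/2 rad). A call has 1 to 20 rows; each row is the pose to reach, as a shift and turn from the pose measured when the call began, along the tool's axes at that moment; what a row does not reach only later rows make up. A row lasts 1/12 s, in which the tool goes at most 41.7 mm and 7.16 degrees, less where a joint would pass 70% of its speed; a pose out of reach is approached as far as the arm can. A call with a number of a shift or a turn outside -1 to 1 is refused whole. A call with a gripper value outside its range is refused whole. OPENING is the opening, from -1 (shut) to 1 (fully open), set as the call begins (- or left out, the last holds). The fingers move at their own pace and stop on an object; FORCE is the grip in N (left out, the last holds). Time passes only in rows, so rows that repeat a pose let the fingers close. It gives the time, the measured TCP pose, the force and the opening at its end, in the units of the state.
- state(): the state, without advancing time (a new reading comes with each control period).
- grab_frame(name): name is "scene" or "side" or "wrist"; returns the picture (384x512x3 uint8, red, green, blue); there is no depth.
- calibration(name): a dict with "mtx" (3x3 intrinsics, pixels), "distortion" ([k1, k2, p1, p2, k3] as OpenCV has them; the pictures are not rectified), "rvec" (rotation vector, rad) and "tvec" (3), from world to camera coordinates, as OpenCV has them. Camera axes: x right, y down, z forward; pixel columns grow to the right and rows downward; lengths in mm; the calibration is good to about 2 mm. A picture is of the moment at which its call begins: read the wrist's pose just before it. calibration takes no time and is no camera call; for the wrist camera it gives the pose at the moment of the call.
- job_done(): hands the job in, once; it reports no verdict.
Trained networks look in the newest picture that a camera, given by its name, has taken for a name from the list of things; names that differ only in an ending like _2 or _b are one class to them, and where a whole thing is asked for, a point or a joint stands for the part that bears it (a point fixed in the world has none). Each returns a list of dicts, best first, with "confidence" (0 to 1); they miss things now and then, are a little off and sometimes report something else, mostly with a low value. They report only what shows in the picture. A call takes as long as a camera call.
- spot_in(query, camera): "rect" ([left, top, right, bottom] in pixels, round what is visible of it).
- tip_of(query, camera): "location" ([column, row] in pixels: a listed point, or the origin of a listed thing).
The state is a dict: "time_s": time; "qpos": joint angles; "qvel": joint speeds; "effort": joint torques, N m; "ee_pos": TCP position; "ee_rot": TCP orientation; "force": force on the tool from outside, world axes, zero at the start; "torque": the same for the moment, N m; "gripper_width": finger opening in mm.
Only numpy, scipy, OpenCV 4.12 (cv2) and the standard library are available. Lean on these libraries where they do the work, as an engineer would, in place of code of your own. Each camera call takes 0.05 s, during which the arm holds its last target. There are 200 camera calls.

## Working session

There is one attempt and no reset: what is moved stays moved. The work goes in short steps, Python scripts to look and compute and a shell command to move; the robot and the scene stay as the last step left them, time stands still between calls to the robot, and variables do not carry over. Pictures are saved under pics/ and viewed, about 8 in all and at most 12, crops included, and the job is handed in when it is done.

```bash
mkdir -p pics; cat > h.py <<'E'
from workcell import *
import numpy as np, cv2
from scipy.spatial.transform import Rotation as R
def P(name,X):
    c=calibration(name)
    return cv2.projectPoints(np.array(X,float).reshape(-1,3),np.array(c['rvec'],float),np.array(c['tvec'],float),np.array(c['mtx'],float),np.array(c['distortion'],float))[0].reshape(-1,2)
E
python3 - <<'E'
from h import *
s=state(); print(s['time_s'],s['ee_pos'],s['ee_rot'],s['force'])
im=[]
for n in("scene","side"):
    f=grab_frame(n); cv2.imwrite(f'pics/{n}0.png',cv2.resize(f[:,:,::-1],(800,600)))
    for q in("stand","stand_hinge","push_pad","lens","release_tab","lock_pad","board","spool","flux_jar"):
        r=tip_of(q,n)[:2]; print(n,q,[(np.round(d['location'],1).tolist(),round(d['confidence'],2)) for d in r])
E
```

```text
0.0 [5.74545385e+02 2.81881202e-04 2.35131947e+02] [-1.79902083e+02 -1.46352117e-03  8.99995844e+01] [-0.1653468   0.38115352  0.05235841]
scene stand [([273.4, 238.5], 0.87)]
scene stand_hinge [([278.7, 207.8], 0.59)]
scene push_pad [([247.8, 182.6], 0.8)]
scene lens [([223.9, 176.9], 0.83), ([248.9, 181.9], 0.18)]
scene release_tab [([307.5, 178.5], 0.72)]
scene lock_pad [([276.7, 188.5], 0.52)]
scene board [([208.9, 255.8], 0.6), ([234.8, 232.0], 0.59)]
scene spool [([236.6, 233.1], 0.75), ([223.5, 176.3], 0.42)]
scene flux_jar [([252.9, 268.3], 0.5)]
side stand [([241.8, 235.3], 0.91), ([263.5, 152.0], 0.39)]
side stand_hinge [([244.0, 213.8], 0.98), ([164.6, 305.3], 0.48)]
side push_pad [([251.1, 170.1], 0.71)]
side lens [([265.5, 151.3], 0.64)]
side release_tab [([229.5, 215.0], 0.61), ([243.7, 235.5], 0.23)]
side lock_pad [([202.6, 349.1], 0.45)]
side board [([268.1, 192.6], 0.59)]
side spool [([274.9, 221.8], 0.78)]
side flux_jar [([231.3, 205.6], 0.64)]
```

View pics/scene0.png

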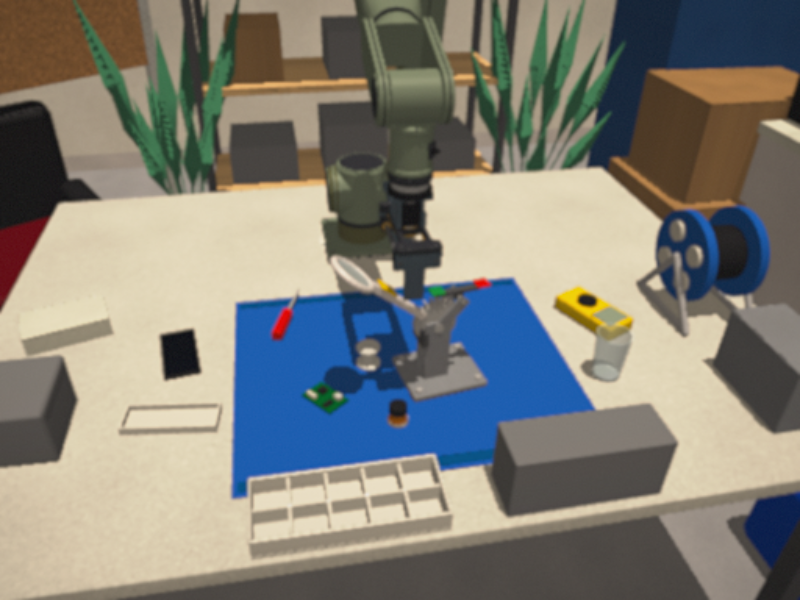

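View pics/side0.png

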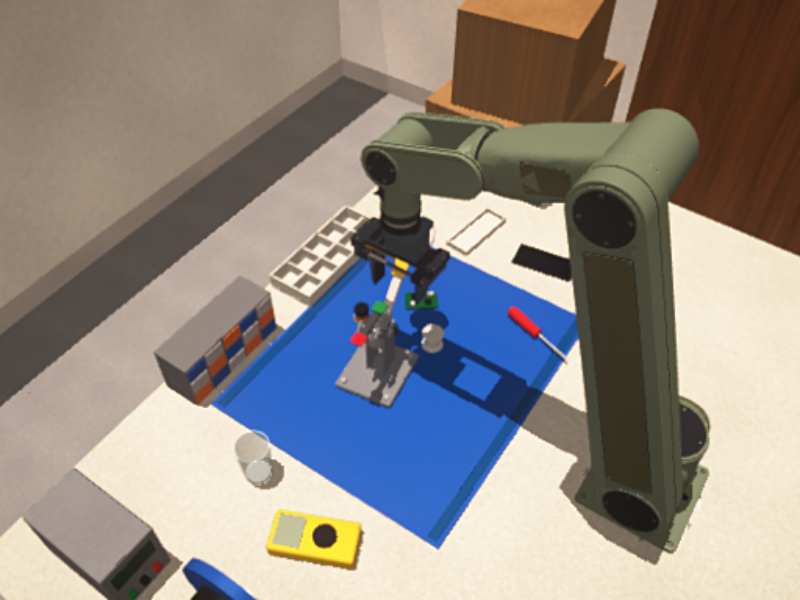

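```bash
cat > fit.py <<'E'
from h import *
from scipy.optimize import least_squares
def model(p):
    x,y,yaw,a=p; Rz=R.from_euler('z',yaw); o=np.array([x,y,3.])
    Ra=R.from_euler('x',a-np.pi/4)  # arm-frame: see below
    L={'stand':[0,0,0],'stand_hinge':[0,0,130],'release_tab':[0,90,200],'lock_pad':[0,1,200]}
    th=np.pi/4-a; d=np.array([0,-np.cos(th),np.sin(th)]); n=np.array([0,np.sin(th),np.cos(th)])
    h=np.array([0,0,130.]); L['push_pad']=h+130*d+13*n; L['lens']=h+203*d
    return {k:o+Rz.apply(v) for k,v in L.items()}
obs={'scene':{'stand':(273.4,238.5),'stand_hinge':(278.7,207.8),'push_pad':(247.8,182.6),'lens':(223.9,176.9),'release_tab':(307.5,178.5),'lock_pad':(276.7,188.5)},
'side':{'stand':(241.8,235.3),'stand_hinge':(244,213.8),'push_pad':(251.1,170.1),'lens':(265.5,151.3),'release_tab':(229.5,215)}}
def res(p,full=False):
    m=model(p); r={}
    for c in obs:
        q=P(c,[m[k] for k in obs[c]])
        for k,a in zip(obs[c],q): r[c,k]=a-np.array(obs[c][k])
    return r if full else np.concatenate(list(r.values()))
if __name__=='__main__':
    best=min((least_squares(res,[550,y,w,.04],loss='soft_l1',f_scale=3,bounds=([200,-600,-7,-.02],[900,600,7,.1])) for y in(-200,100) for w in(-3,-1.5,0,1.5,3)),key=lambda s:s.cost)
    p=best.x; print(p,np.degrees(p[2]),best.cost)
    for k,v in res(p,True).items(): print(k,v.round(1))
    for k,v in model(p).items(): print(k,v.round(0))
    for c in('scene','side'):
        k=calibration(c); Rm=cv2.Rodrigues(np.array(k['rvec'],float))[0]; print(c,(-Rm.T@np.array(k['tvec'],float).ravel()).round())
E
python3 fit.py
```

```text
[5.83835358e+02 5.13803596e+01 1.53274741e-01 8.38600736e-02] 8.781995786075793 30.112621595999613
('scene', 'stand') [1.7 1.8]
('scene', 'stand_hinge') [-1.7 -1.9]
('scene', 'push_pad') [-0.3  1.5]
('scene', 'lens') [ 0.5 -0.5]
('scene', 'release_tab') [-0.3  1.8]
('scene', 'lock_pad') [ 1.8 -2.9]
('side', 'stand') [ 1.4 -0.4]
('side', 'stand_hinge') [-1.1 -3.4]
('side', 'push_pad') [4.3 1.1]
('side', 'lens') [-1.3 -1.5]
('side', 'release_tab') [-0.2  1.5]
stand [584.  51.   3.]
stand_hinge [584.  51. 133.]
release_tab [570. 140. 203.]
lock_pad [584.  52. 203.]
push_pad [598. -38. 227.]
lens [ 608. -102.  264.]
scene [1546. -211.  851.]
side [  29.  833. 1293.]
```

The fit is consistent: the scene image shows the red tab at about (482,284) and the green pad at (437,291). The side image shows the yellow pad at (400,266), red tab at (358,339) and green pad at (380,308). I'll rise, shut the gripper, and go above the tab.

```bash
python3 -m jog '0 0 -0.07 0 0 0;0 0 -0.14 0 0 0;0 0 -0.14 0 0 0' && python3 -m jog '0.07 0 0 0 0 0;0.14 0 0 0 0 0;0.21 -0.005 0 0 0 0;0.28 -0.01 0 0 0 0;0.28 -0.01 0 0 0 0;0.28 -0.01 0 0 0 0' -1 20 
python3 - <<'E'
from h import *
from fit import obs
f=grab_frame("wrist"); c=calibration("wrist")
for q in("release_tab","lock_pad","push_pad"): print(q,[(np.round(d['location'],1).tolist(),round(d['confidence'],2)) for d in tip_of(q,"wrist")[:2]], )
m={'tab':[570,140,203],'lock':[584,52,203],'pad':[598,-38,227]}
print(P('wrist',list(m.values())).round(1).tolist(),c['tvec'],c['rvec'])
cv2.imwrite('pics/w1.png',f[:,:,::-1])
s=state();print(s['time_s'],s['ee_pos'],s['gripper_width'])
E
```

```text
time_s: 1.25
ee_pos: [577.9, -0.0, 313.0]
ee_rot: [179.2, 0.0, 90.0]
force: [0.7, 0.5, 0.5]
gripper_width: 91.4
time_s: 1.75
ee_pos: [572.6, 141.5, 312.8]
ee_rot: [179.2, 0.0, 90.2]
force: [0.5, -0.7, -0.6]
gripper_width: 53.9
release_tab [([259.0, 199.8], 0.59)]
lock_pad [([270.0, 282.6], 0.96)]
push_pad []
[[252.8, 195.4], [266.9, 277.5], [280.8, 366.7]] [-576.63105558   90.48623271  490.97997306] [-2.89614348e+00  1.86554949e-03 -1.80618435e-02]
1.95 [572.99654008 138.85230774 312.98123872] 37.849060247560786
```

View pics/w1.png

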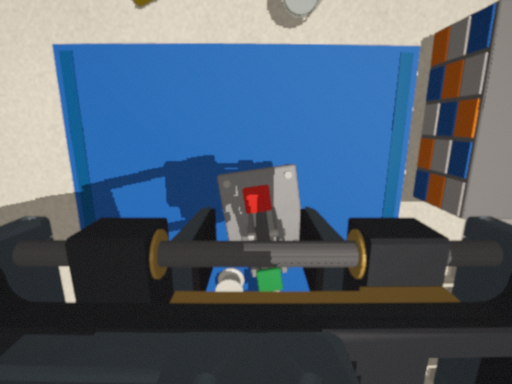

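The wrist view shows the red tab at (257,199) and the green pad at (269,280), about 5 px from the prediction. I'll refit with them.

```bash
python3 - <<'E'
import fit; from fit import *
fit.obs['wrist']={'release_tab':(257.8,199.5),'lock_pad':(269.5,281.5)}
w=lambda p:np.concatenate([v*(2 if k[0]=='wrist' else 1) for k,v in res(p,True).items()])
s=least_squares(w,[584,51,.15,.05],loss='soft_l1',f_scale=3);p=s.x
print(p,np.degrees(p[2]))
for k,v in res(p,True).items(): print(k,v.round(1))
for k,v in model(p).items(): print(k,v.round(0))
s=state();print(s['ee_pos'],s['ee_rot'],s['gripper_width'])
E
```

```text
[5.86974566e+02 4.69651806e+01 1.38015732e-01 6.11733481e-02] 7.907718933962945
('scene', 'stand') [0.6 2.6]
('scene', 'stand_hinge') [-2.9 -1.1]
('scene', 'push_pad') [-1.1  1.2]
('scene', 'lens') [-0.2 -1.5]
('scene', 'release_tab') [-1.2  2.7]
('scene', 'lock_pad') [ 0.5 -2.1]
('side', 'stand') [ 1.4 -1.6]
('side', 'stand_hinge') [-1.1 -4.7]
('side', 'push_pad') [ 4.4 -0.1]
('side', 'lens') [-1.1 -2.6]
('side', 'release_tab') [-0.6 -0.1]
('wrist', 'release_tab') [-0.2 -0.2]
('wrist', 'lock_pad') [ 0.1 -0.6]
stand [587.  47.   3.]
stand_hinge [587.  47. 133.]
release_tab [575. 136. 203.]
lock_pad [587.  48. 203.]
push_pad [599. -41. 229.]
lens [ 608. -104.  267.]
[572.99654008 138.85230774 312.98123872] [1.79241035e+02 2.95929908e-02 8.99168455e+01] 37.849060247560786
```

```bash
python3 -m jog '-0.006 0.004 0.03 0 0 0;-0.006 0.004 0.06 0 0 0;-0.006 0.004 0.09 0 0 0;-0.006 0.004 0.12 0 0 0;-0.006 0.004 0.14 0 0 0;-0.006 0.004 0.155 0 0 0;-0.006 0.004 0.165 0 0 0;-0.006 0.004 0.17 0 0 0;-0.006 0.004 0.175 0 0 0;-0.006 0.004 0.18 0 0 0;-0.006 0.004 0.18 0 0 0'; python3 -m jog '0 0 0.005 0 0 0;0 0 0.01 0 0 0;0 0 0.013 0 0 0;0 0 0.016 0 0 0;0 0 0.016 0 0 0'
```

```text
time_s: 2.87
ee_pos: [576.5, 136.3, 223.7]
ee_rot: [179.2, -0.0, 89.9]
force: [-0.5, 0.7, -0.3]
gripper_width: 0.8
time_s: 3.28
ee_pos: [576.9, 137.4, 216.4]
ee_rot: [179.1, -0.2, 89.9]
force: [-1.4, 2.9, 4.5]
gripper_width: 0.3
```

Contact felt at about 4.5 N. I'll press further until it hits the stop.

```bash
python3 -m jog '0 0 0.004 0 0 0;0 0 0.008 0 0 0;0 0 0.012 0 0 0;0 0 0.012 0 0 0'; python3 -m jog '0 0 0.004 0 0 0;0 0 0.008 0 0 0;0 0 0.008 0 0 0;0 0 0.008 0 0 0'
```

```text
time_s: 3.62
ee_pos: [577.1, 137.9, 214.8]
ee_rot: [178.9, -0.2, 89.9]
force: [-7.0, 1.1, 21.9]
gripper_width: 0.1
time_s: 3.95
ee_pos: [577.0, 137.9, 214.8]
ee_rot: [178.7, -0.3, 89.9]
force: [-6.9, 0.8, 20.9]
gripper_width: 0.6
```

Stop reached (tip height 193, force 21 N). Next I'll lift and move over the yellow pad.

```bash
python3 -m jog '0 0 -0.05 0 0 0;0 0 -0.12 0 0 0;0 0 -0.2 0 0 0;-0.07 0.01 -0.2 0 0 0;-0.14 0.02 -0.2 0 0 0;-0.21 0.03 -0.2 0 0 0;-0.28 0.04 -0.2 0 0 0;-0.338 0.042 -0.2 0 0 0;-0.338 0.042 -0.2 0 0 0;-0.338 0.042 -0.2 0 0 0'
python3 - <<'E'
from h import *
s=state();print(s['time_s'],s['ee_pos'],s['ee_rot'])
m={'release_tab':[575,136,191.5],'lock_pad':[587,48,214.5],'push_pad':[599,-41,229],'tab_eng':[575,136,203],'lock_eng':[587,48,203]}
for n in("wrist","scene","side"):
    f=grab_frame(n)
    for k in m:
        if 'eng' in k: print(n,k,P(n,[m[k]]).round(1).tolist())
        else: print(n,k,[(np.round(d['location'],1).tolist(),round(d['confidence'],2)) for d in tip_of(k,n)[:2]],P(n,[m[k]]).round(1).tolist())
    if n=='scene': A=cv2.resize(f[120:300,170:370,::-1],(660,594),interpolation=cv2.INTER_CUBIC); cv2.imwrite('pics/s2.png',A)
E
```

```text
time_s: 4.78
ee_pos: [595.5, -33.5, 313.7]
ee_rot: [178.8, -0.2, 89.8]
force: [0.8, 0.0, -0.5]
gripper_width: 0.6
4.7833 [595.4641673  -33.54219408 313.66171573] [178.77012713  -0.22265321  89.75962375]
wrist release_tab [] [[230.4, 7.1]]
wrist lock_pad [([242.7, 98.2], 0.65), ([261.1, 206.5], 0.63)] [[244.9, 111.1]]
wrist push_pad [([261.8, 210.9], 0.94), ([213.5, 187.3], 0.24)] [[259.3, 215.4]]
wrist tab_eng [[229.6, 2.5]]
wrist lock_eng [[245.2, 112.1]]
scene release_tab [([307.6, 179.3], 0.71)] [[305.9, 184.7]]
scene lock_pad [([245.6, 183.8], 0.48), ([226.1, 176.1], 0.26)] [[277.4, 182.9]]
scene push_pad [([248.7, 179.4], 0.67)] [[246.7, 183.8]]
scene tab_eng [[306.3, 181.3]]
scene lock_eng [[277.2, 186.4]]
side release_tab [([229.9, 219.1], 0.77)] [[228.9, 217.3]]
side lock_pad [([240.5, 196.2], 0.75)] [[242.5, 192.2]]
side push_pad [([252.0, 171.0], 0.78), ([273.0, 220.4], 0.74)] [[255.6, 170.0]]
side tab_eng [[228.8, 214.8]]
side lock_eng [[242.5, 194.7]]
```

View pics/s2.png

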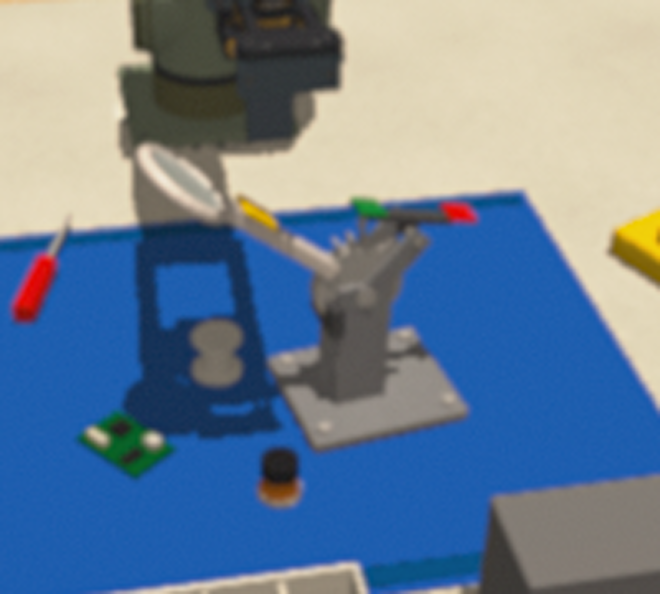

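The crop shows the green end (368,208) raised and the red tab (460,212) lowered, so the pawl is free; everything else is unmoved. Next I'll push the pad along its arc.

```bash
python3 -m jog '0.007 0.004 0.04 0 0 0;0.007 0.004 0.08 0 0 0;0.007 0.004 0.1 0 0 0;0.007 0.004 0.11 0 0 0;0.002 0.005 0.12 0 0 0;-0.005 0.006 0.13 0 0 0;-0.015 0.007 0.141 0 0 0;-0.023 0.008 0.152 0 0 0;-0.03 0.008 0.163 0 0 0;-0.038 0.009 0.175 0 0 0;-0.038 0.009 0.175 0 0 0'
python3 - <<'E'
from h import *
s=state();print(s['time_s'],s['ee_pos'],s['ee_rot'],s['force'],s['torque'])
f=grab_frame('scene'); A=cv2.resize(f[120:300,170:370,::-1],(660,594),interpolation=cv2.INTER_CUBIC); cv2.imwrite('pics/s3.png',A)
E
```

```text
time_s: 6.3
ee_pos: [602.4, -50.5, 227.9]
ee_rot: [178.6, -0.3, 89.9]
force: [-2.3, 0.4, 2.3]
gripper_width: 0.8
6.3 [602.3553975  -50.49414976 227.88597205] [178.61304628  -0.26201371  89.92847903] [-2.25858796  0.40554652  2.34382884] [0.04599044 0.19362186 0.00675719]
```

View pics/s3.png

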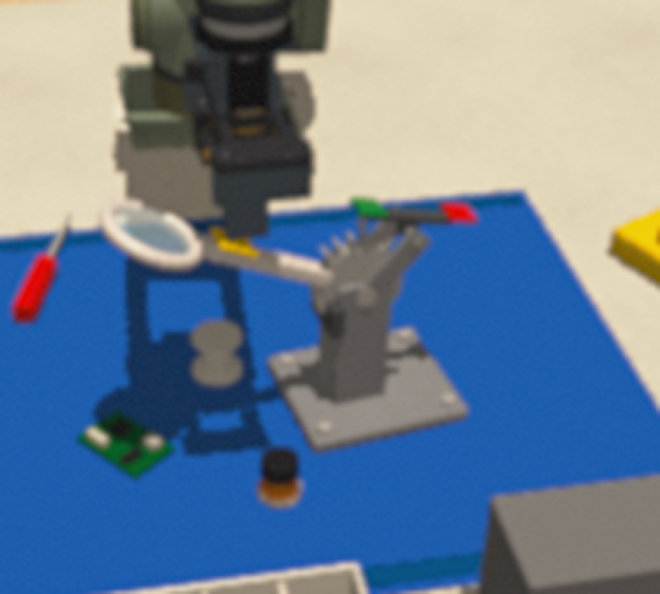

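The pad (235,243) is moving down under the fingers, with the arm about halfway and the pawl still free. I'll keep going.

```bash
python3 -m jog '-0.008 0 0.013 0 0 0;-0.015 0 0.026 0 0 0;-0.022 0 0.04 0 0 0;-0.026 0 0.053 0 0 0;-0.03 0.001 0.066 0 0 0;-0.034 0.001 0.08 0 0 0;-0.036 0.001 0.092 0 0 0;-0.038 0.001 0.104 0 0 0;-0.041 0.001 0.114 0 0 0;-0.041 0.001 0.122 0 0 0;-0.041 0.001 0.122 0 0 0'; python3 -m jog '0 0 0.006 0 0 0;0 0 0.012 0 0 0;0 0 0.012 0 0 0'
```

```text
time_s: 7.27
ee_pos: [605.2, -70.8, 168.2]
ee_rot: [178.5, -0.2, 89.9]
force: [-1.2, 3.3, 10.8]
gripper_width: 0.4
time_s: 7.52
ee_pos: [605.3, -70.8, 167.8]
ee_rot: [178.3, -0.2, 89.9]
force: [-10.7, 5.2, 33.8]
gripper_width: 0.8
```

The arm hit its down stop (tip height 146, 34 N). I'll lift, go above the green pad and look.

```bash
python3 -m jog '0 0 -0.07 0 0 0;0 0 -0.14 0 0 0;0 0 -0.21 0 0 0;0 0 -0.264 0 0 0;0.06 -0.01 -0.264 0 0 0;0.12 -0.02 -0.264 0 0 0;0.18 -0.026 -0.264 0 0 0;0.24 -0.026 -0.264 0 0 0;0.24 -0.026 -0.264 0 0 0;0.24 -0.026 -0.264 0 0 0'
python3 - <<'E'
from h import *
s=state();print(s['time_s'],s['ee_pos'],s['ee_rot'])
f=grab_frame('wrist')
for k,m in {'release_tab':[575,141,191.5],'lock_pad':[588,53,214.5]}.items():
    print(k,[(np.round(d['location'],1).tolist(),round(d['confidence'],2)) for d in tip_of(k,'wrist')[:2]],P('wrist',[m]).round(1).tolist())
g=grab_frame('scene')
print(tip_of('push_pad','scene')[:1],tip_of('lens','scene')[:1]);d=np.array([.137,-.99,0]);print(P('scene',[[588,48,146]+130*d,[588,48,133]+203*d]))
A=cv2.resize(g[120:300,170:370,::-1],(420,378),interpolation=cv2.INTER_CUBIC)
B=cv2.resize(f[...,::-1],(380,285)); B=np.vstack([B,np.zeros((93,380,3),np.uint8)]); cv2.imwrite('pics/s4.png',np.hstack([A,B]))
E
```

```text
time_s: 8.35
ee_pos: [588.4, 48.9, 298.5]
ee_rot: [178.4, -0.1, 90.1]
force: [0.2, -0.4, 0.5]
gripper_width: 0.5
8.35 [588.37685323  48.9160862  298.54195374] [ 1.78370658e+02 -5.84849134e-02  9.00770950e+01]
release_tab [([235.2, 93.6], 0.61)] [[238.1, 93.9]]
lock_pad [([250.5, 196.6], 0.69)] [[253.9, 197.8]]
[{'location': [235.3, 208.5], 'confidence': 0.94}] [{'location': [206.2, 219.5], 'confidence': 0.76}]
[[232.90764896 211.37585234]
 [207.56016084 219.92559798]]
```

View pics/s4.png

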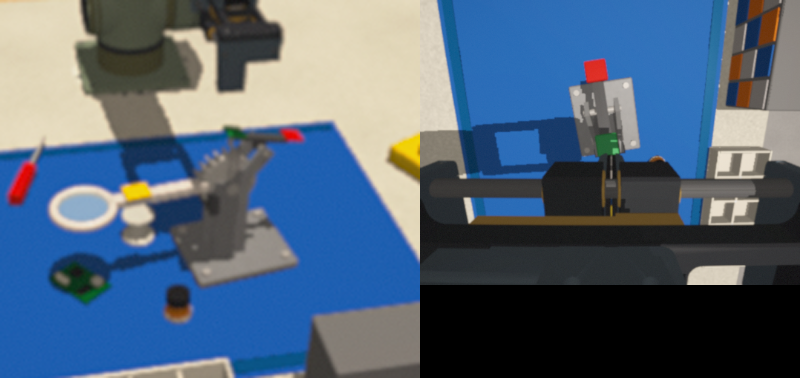

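The arm and lens are level (push_pad within 4 px of the down-stop prediction). The green pad sits at the predicted spot in the wrist view, (250,197), so I'll press it.

```bash
python3 -m jog '0.004 -0.008 0.04 0 0 0;0.004 -0.008 0.08 0 0 0;0.004 -0.008 0.1 0 0 0;0.004 -0.008 0.115 0 0 0;0.004 -0.008 0.12 0 0 0;0.003 -0.008 0.125 0 0 0;0.002 -0.008 0.13 0 0 0;0.001 -0.008 0.135 0 0 0;0 -0.008 0.14 0 0 0;0 -0.008 0.145 0 0 0;0 -0.008 0.145 0 0 0'; python3 -m jog '0 0 0.005 0 0 0;0 0 0.01 0 0 0;0 0 0.01 0 0 0;0 0 0.01 0 0 0';
```

```text
time_s: 9.57
ee_pos: [587.4, 47.7, 226.9]
ee_rot: [178.2, -0.2, 89.8]
force: [0.2, -2.0, 2.4]
gripper_width: 0.3
time_s: 9.9
ee_pos: [588.0, 47.7, 224.7]
ee_rot: [178.0, -0.2, 89.8]
force: [-2.9, -3.7, 14.6]
gripper_width: 0.3
```

```bash
python3 -m jog '0 0 0.006 0 0 0;0 0 0.01 0 0 0;0 0 0.01 0 0 0'; python3 -m jog '0 0 -0.07 0 0 0;0 0 -0.14 0 0 0;0 0 -0.2 0 0 0;0.07 0 -0.2 0 0 0;0.14 0 -0.2 0 0 0;0.2 0 -0.2 0 0 0;0.2 0 -0.2 0 0 0;0.2 0 -0.2 0 0 0'
python3 - <<'E'
from h import *
for n in('scene','side'):
    g=grab_frame(n)
    for k,m,e in (('release_tab',[575,141,191.5],[575,136,203]),('lock_pad',[587,53,214.5],[587,48,203]),('push_pad',[605.8,-80.7,146],[605.8,-80.7,146])):
        print(n,k,[(np.round(d['location'],1).tolist(),round(d['confidence'],2)) for d in tip_of(k,n)[:1]],'free',P(n,[m]).round(1).tolist(),'eng',P(n,[e]).round(1).tolist())
    if n=='scene': cv2.imwrite('pics/s5.png',cv2.resize(g[120:300,170:370,::-1],(660,594),interpolation=cv2.INTER_CUBIC))
s=state();print(s['time_s'],s['ee_pos'],s['force'])
E
```

```text
time_s: 10.15
ee_pos: [588.1, 47.6, 224.5]
ee_rot: [177.8, -0.2, 89.9]
force: [-7.8, -3.6, 24.6]
gripper_width: 0.8
time_s: 10.82
ee_pos: [584.0, 149.4, 323.6]
ee_rot: [177.9, -0.2, 90.0]
force: [0.0, -0.5, -0.5]
gripper_width: 0.7
scene release_tab [([308.7, 178.1], 0.8)] free [[307.6, 184.5]] eng [[306.3, 181.3]]
scene lock_pad [([279.3, 186.1], 0.54)] free [[279.2, 182.8]] eng [[277.2, 186.4]]
scene push_pad [([233.4, 209.5], 0.56)] free [[232.9, 211.4]] eng [[232.9, 211.4]]
side release_tab [([229.5, 213.8], 0.71)] free [[227.9, 218.4]] eng [[228.8, 214.8]]
side lock_pad [([242.5, 197.3], 0.46)] free [[241.6, 193.2]] eng [[242.5, 194.7]]
side push_pad [([255.0, 181.4], 0.83)] free [[260.2, 179.7]] eng [[260.2, 179.7]]
11.2167 [584.6037969  146.61748402 324.79336431] [-0.85400108  0.22938889 -0.09596801]
```

View pics/s5.png

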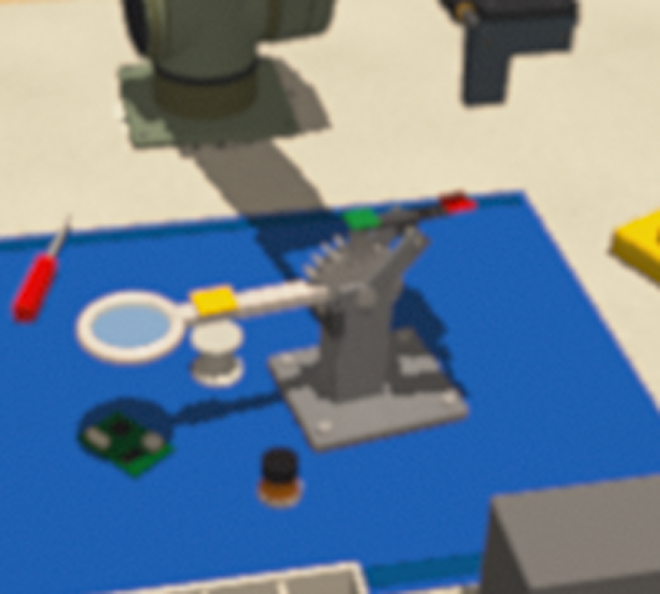

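The green end (362,218) is down, the red tab (457,202) is up, the arm is level, and the loose items haven't moved. The press ended on a hard stop at tip height 202.5, against the 203 expected when engaged.

```bash
python3 -c "from workcell import *; print(job_done())"
```

```text
the job is handed in; nothing more can be done
None
```

The magnifier arm is down on its stop over the circuit board, the pawl is locked, and the job is handed in at about 11 s of the 48 s allowed.

- **Release:** I pressed the red tab onto its stop (fingertip height 193 mm, 21 N). A picture then showed the green end raised, so the ratchet was free.
- **Arm:** I pushed the yellow pad along its arc to the down stop. The fingertips ended at 146 mm, where the pad top should be, with 34 N on them, the highest force I read.
- **Lock:** I pressed the green end onto its stop (202.5 mm against about 203 mm expected when engaged, 25 N), then moved the gripper clear.

The last pictures showed the arm level, the green end down and the red tab up. The board, spool, jar and screwdriver looked unmoved in the last crop. The phone, shell and tumbler were outside that crop and the meter was only partly in it, but the robot never went near them.

The scene and side image positions of the pawl and arm fitted the locked position to within about 5 px. The loosest was the yellow pad in the side view, about 5 px off, as it had been from the start. I did not test the lock by pushing on the arm afterwards.

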